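# Show the green caulk tube to the inspection camera

### The arm

A 6-joint arm with a two-finger parallel gripper is mounted at the origin on the work surface. World frame = base frame: x ahead of the robot, y to its left, z up, the work surface at z = 0. Lengths are in m, angles in rad, forces in N, time in s.
With the tool pointing down it reaches from about 0.35 to 0.85 m from the base axis. Payload 8.1 kg.
Tool frame: the origin (TCP) lies on the centre line of the jaws, within the pads' length; the fingertips stand robot.finger_overhang ahead of it and the grasp point (between the pads) lies 5 mm behind it (robot.finger_overhang is the distance from the TCP to the fingertips, in m); z points along the fingers, y is the direction in which the jaws open and shut (so a half turn about z gives the same grasp; the last joint's range is limited). The gripper opens to 93 mm and grips with 3 to 60 N. Pads are 15 mm wide; open, the fingers measure 128 mm over their backs; the gripper's body (75 mm by 188 mm) begins 65 mm behind the grasp point.
Start: joints at [-1.319, 0.13, 1.488, -0, 1.523, -0.085], TCP at [0.198, -0.566, 0.233] pointing down, gripper open.
Joint ranges: [-2.96, 2.96], [-0.89, 2.26], [0.02, 2.5], [-1.34, 4.48], [0, 2.73], [-2.66, 2.66]. Speed limits (rad/s): [2.39, 2.39, 2.79, 3.14, 3.14, 3.14].

### API

Orientations are given as a rotation vector (axis times angle).
In Python, from plant import robot gives the robot as it stands. The module is installed in compiled form; this text tells all that it offers.
- The arm moves only by the tool carry_out, never from a script. Its argument "commands" is a list that holds one entry, the list of rows, each a list of 4 numbers: the shift along the tool's x, y, z in cm, then the turn about the tool's z in degrees. In form: [[[tx, ty, tz, roll], ...]]. A call has 1 to 20 rows; each row shifts and turns the commanded pose from where the row before left it, along the tool's axes as they then stand; what a row does not reach is not made up. A row lasts 1/12 s, in which the tool goes at most 41.7 mm and 7.16 degrees, less where a joint would pass 70% of its speed; a pose out of reach is approached as far as the arm can. A call is refused whole if a number of a shift passes 4.17 or a number of a turn 7.16, either way. A call with a gripper value outside its range is refused whole. "claw" is the finger opening in cm, from 0 to 9.3, set as the call begins (left out, the last holds). The fingers move at their own pace and stop on an object; "grip_force" is the grip in N (left out, the last holds). Time passes only in rows, so rows that do not move let the fingers close. It gives the time, the measured TCP pose, the force and the opening at its end, in the units of the state.
- robot.read_state(): the state, without advancing time (a new reading comes with each control period).
- robot.read_camera(name): name is "side" or "top" or "wrist"; returns the picture (400x640x3 uint8, red, green, blue); there is no depth.
- robot.camera_params(name): a dict with "mtx" (3x3 intrinsics, pixels), "R" (3x3) and "t" (3): a world point X has camera coordinates R X + t. Camera axes: x right, y down, z forward; pixel columns grow to the right and rows downward; lengths in m; the calibration is good to about 2 mm. A picture is of the moment at which its call begins: read the wrist's pose just before it. camera_params takes no time and is no camera call; for the wrist camera it gives the pose at the moment of the call.
- robot.close_job(): hands the job in, once; it reports no verdict.
The state is a dict: "t": time; "q": joint angles; "dq": joint speeds; "joint_torque": joint torques, N m; "tool_pos": TCP position; "orientation": TCP orientation; "force": force on the tool from outside, world axes, zero at the start; "wrist_torque": the same for the moment, N m; "opening": finger opening in m.
Only numpy, scipy, OpenCV 4.12 (cv2) and the standard library are available. Lean on these libraries where they do the work, as an engineer would, in place of code of your own. Each camera call takes 0.05 s, during which the arm holds its last target.

### The job

First slide the inspection camera by its orange fin along its rails towards the yellow ring until it is fully against its end stop. Then draw the green-capped caulk tube out of the grey organizer and hold it up in front of the camera: upright with the cap on top, centred above the yellow ring, the middle of its green label at the height of the lens and facing the lens squarely. Finish while still holding it there, still, in the air, with the camera still against its stop, and leave the other tubes in their slots and everything else on the shelf where it is.

Things in the scene. Friction and masses are not known exactly. Their poses are not given: they have to be found in the camera images.
- tube_green_mid (a point): The tube to show: rigid white caulk tube with green wing cap and label, 0.13 to 0.25 kg, body 40 mm across and 108 mm tall, 8 mm sloping shoulder, 162 mm tall with cap. Point on its axis at the middle of the label, 65 mm above its foot. z up to the cap, x out through the label (24 by 52 mm). Starts in a slot of the organizer, foot 5 mm above the shelf, label away from the robot.
- green_cap (a point): Grip point of the green tube's wing cap, on the axis 144 mm above the foot (79 mm above the middle of the label). The wing is a flat upright tab, 12 mm thick along x, 28 mm wide along y, rising clear from 116 mm to 162 mm above the foot. Axes as the tube's: pinch it across its 12 mm thickness (along x).
- organizer: Grey plastic organizer fixed to the shelf, 54 mm deep (x) by 196 mm long (y) by 60 mm high, on a foot 90 mm by 200 mm; origin at the centre of its underside. Three open-topped slots in a row along y at -63.7, 0, +63.7 mm, each 44 mm (x) by 59 mm (y), floor 5 mm above the shelf. Which tube stands in which slot varies.
- station: Inspection station fixed to the shelf: a grey base plate 140 mm (x) by 400 mm (y), 10 mm thick, with two rails along y. Origin on the underside; the plate spans y -170 to +230 mm. The camera looks along this frame's -y. The steel end stop of the rails is the one nearer the yellow ring.
- ring_mark (a point): Centre of the yellow ring (60 mm across) painted on the base plate's top, at x 0, y -120 mm, z 10 mm in the station's frame. The tube is to be held above it. Axes as the station's; the lens lies towards +y.
- carriage (a joint): Slide of the camera carriage in m: 0 far from the ring, 0.12 hard against the end stop near the ring; it moves along the station's -y with about 3 N of friction and stays where it is left.
- cam_fin (a point): Centre of the grip part of the orange fin on top of the camera, 180 mm above the shelf. The fin is 36 mm wide along the station's x, 14 mm thick along the station's y, and rises from 155 mm to 201 mm above the shelf. Axes as the station's.
- lens (a point): Front of the camera's lens, 130 mm above the shelf, on the carriage, 60 mm ahead (station -y) of the fin. With the carriage at its stop it is 110 mm from the vertical line through the ring centre. Axes as the station's. The camera body is 56 mm wide, 80 mm long, its top 155 mm above the shelf.
- tube_blue_mid (a point): Bystander: the same tube with a blue cap and label, in another slot, its top 167 mm above the shelf; point on its axis 65 mm above its foot, axes as the green tube's.
- tube_red_mid (a point): Bystander: the same tube with a red cap and label, in another slot, its top 167 mm above the shelf; point on its axis 65 mm above its foot, axes as the green tube's.
- scraper: Bystander: plastic putty scraper with a red handle and white blade, lying on the shelf along its x, 185 mm long, 75 mm wide, 20 mm high; origin on its underside.
- punch: Bystander: stainless steel T-handled cartridge punch lying on the shelf, 130 mm along x, handle bar 90 mm along y, 12 mm high.
- dish: Bystander: white ceramic dish of tube caps, 104 mm across, 30 mm high; origin at the centre of its underside.
- filler_jar: Bystander: jar of filler, 68 mm across, 75 mm tall; origin at the centre of its underside.
- sanding_block: Bystander: wooden sanding block 100 by 65 by 28 mm; origin at the centre of its underside.

How it is judged:
On the way, in this order (a step that is already met when the one before it is completed fails the run):
1. the camera is fully against its end stop, the green tube still in its slot (value of joint carriage above 0.114 m and height (world z) of tube_green_mid below 0.09 m), for 0.2 s.
2. the green tube is drawn up clear of the organizer, in the fingers (height (world z) of tube_green_mid above 0.127 m and contact force between tube_green and the fingers above 0.5 N and contact force between tube_green and organizer below 0.1 N), for 0.1 s.
3. the green tube is held over the yellow ring (horizontal distance between tube_green_mid and ring_mark below 0.018 m and contact force between tube_green and the fingers above 0.5 N), for 0.2 s.
At the end, for the whole second after the job is handed in: Still held at rest, touching only the fingers: green tube within 8 deg of upright, axis within 18 mm of the ring centre, label middle within 18 mm of lens height, facing the lens within 12 deg; carriage within 6 mm of its stop; each bystander within 20 mm of its start (all of step 3 and value of joint carriage above 0.114 m and height (world z) of tube_green_mid between 0.112 and 0.148 m and angle between tube_green_mid's own z axis and vertical below 0.14 rad and angle between the x axis of tube_green_mid and the y axis of station, either way round below 0.22 rad and x of lens in the frame of tube_green_mid above 0.05 m and contact force between tube_green and station below 0.1 N and contact force between tube_green and organizer below 0.1 N and linear speed of tube_green below 0.02 m/s and distance of each of tube_blue_mid, tube_red_mid, scraper, punch, dish, filler_jar, sanding_block from where it was at the start of the episode below 0.02 m); the arm keeps its last pose, push and grip.
It fails at once if the blue or the red tube is moved by more than 20 mm (distance of any of tube_blue_mid, tube_red_mid from where it was at the start of the episode above 0.02 m).
It fails at once if the scraper, punch, dish, jar or sanding block is moved by more than 20 mm (distance of any of scraper, punch, dish, filler_jar, sanding_block from where it was at the start of the episode above 0.02 m).
It also fails if it takes over 51 s, if anything falls off the work surface, if the arm or the gripper's body presses on something with over 40 N, if the wrist force passes 120 N, or if a joint passes its speed limit or range.

## Working session

There is one attempt and no reset: what is moved stays moved. The work goes in short steps, Python scripts to look and compute and a tool call to move; the robot and the scene stay as the last step left them, time stands still between calls to the robot, and variables do not carry over. Pictures are saved under pics/ and viewed, and the job is handed in when it is done.

Besides the shell and the picture viewer there is one more tool, called in YAML: its name, and indented under it one key for each argument. carry_out: Moves the arm, as the interface text tells. Its arguments: {"type":"object","properties":{"commands":{"type":"array","items":{"type":"array","items":{"type":"array","items":{"type":"number"}}}},"claw":{"type":"number"},"grip_force":{"type":"number"}},"required":["commands"]}

```bash
mkdir -p pics
python3 - <<'E'
from plant import robot
import cv2,numpy as np
s=robot.read_state()
print(s['t'],s['tool_pos'],s['orientation'],s['opening'],robot.finger_overhang)
for n in ['side','top','wrist']:
    p=robot.camera_params(n); print(n,np.round(p['mtx'],1).tolist(),np.round(p['R'],3).tolist(),np.round(p['t'],3).tolist(), np.round(-np.array(p['R']).T@p['t'],3))
    im=robot.read_camera(n); cv2.imwrite(f'pics/{n}0.png',im[:,:,::-1])
E
```

```text
0.0 [ 0.19816926 -0.56575235  0.23157231] [-3.09533843e+00 -5.26204860e-01  2.05588280e-04] 0.09306970617971232 0.014
side [[364.8, 0.0, 320.8], [0.0, 364.8, 201.0], [0.0, 0.0, 1.0]] [[0.991, -0.133, -0.003], [-0.073, -0.52, -0.851], [0.111, 0.844, -0.525]] [-0.55, 0.186, 0.916] [ 0.456 -0.749  0.638]
top [[508.5, 0.0, 322.3], [0.0, 508.5, 200.5], [0.0, 0.0, 1.0]] [[-0.001, -1.0, -0.002], [-0.975, 0.001, -0.224], [0.224, 0.002, -0.975]] [0.018, 0.569, 1.253] [0.273 0.014 1.348]
wrist [[284.6, 0.0, 316.8], [0.0, 284.6, 197.0], [0.0, 0.0, 1.0]] [[0.33, -0.944, -0.001], [-0.91, -0.319, 0.267], [-0.252, -0.087, -0.964]] [-0.599, -0.031, 0.39] [ 0.268 -0.542  0.383]
```

View pics/side0.png

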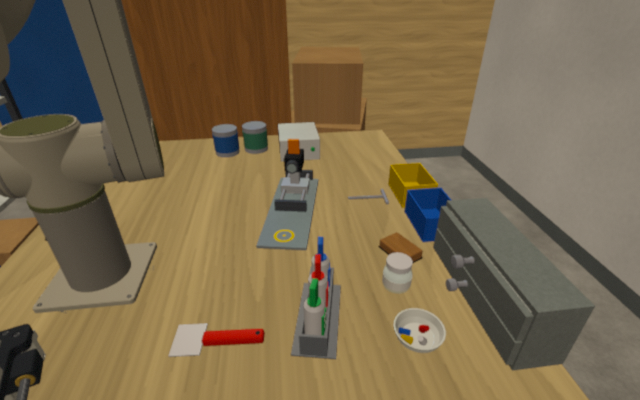

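View pics/top0.png

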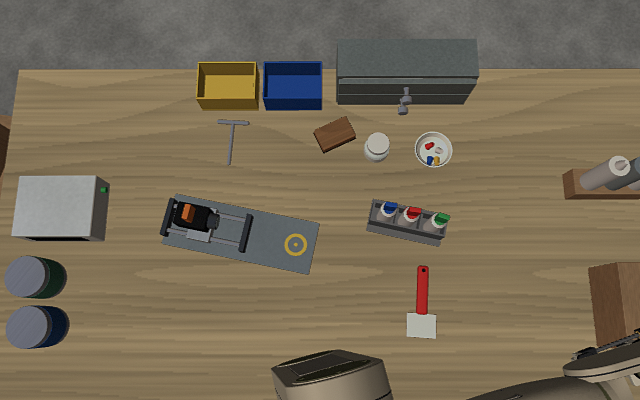

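View pics/wrist0.png

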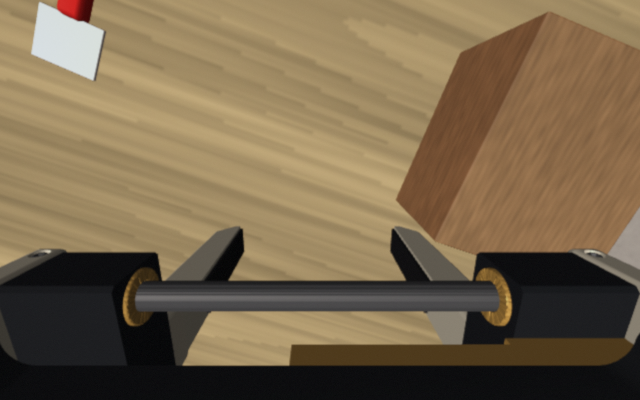

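The top view shows the station with the fin at about (187,213) and the ring at (295,245). The organizer holds blue, red and green from left to right, with the green cap at about (440,218). Next I'll measure these.

```bash
cat > h.py <<'E'
from plant import robot
import cv2,numpy as np
def ray(n,uv,P=None):
    p=P or robot.camera_params(n);R=np.array(p['R']);t=np.array(p['t']);K=np.array(p['mtx'])
    d=R.T@np.linalg.inv(K)@np.array([uv[0],uv[1],1.]);return -R.T@t,d
def onz(n,uv,z,P=None):
    c,d=ray(n,uv,P);return c+d*(z-c[2])/d[2]
def proj(n,X,P=None):
    p=P or robot.camera_params(n);x=np.array(p['mtx'])@(np.array(p['R'])@X+p['t']);return x[:2]/x[2]
def two(n1,a,n2,b):
    c1,d1=ray(n1,a);c2,d2=ray(n2,b)
    d1/=np.linalg.norm(d1);d2/=np.linalg.norm(d2)
    A=np.stack([d1,-d2],1);s=np.linalg.lstsq(A,c2-c1,rcond=None)[0]
    p,q=c1+s[0]*d1,c2+s[1]*d2;return (p+q)/2,np.linalg.norm(p-q)
def mask(im,lo,hi,roi):
    hsv=cv2.cvtColor(im,cv2.COLOR_RGB2HSV);m=cv2.inRange(hsv,lo,hi)
    z=np.zeros_like(m);x0,y0,x1,y1=roi;z[y0:y1,x0:x1]=m[y0:y1,x0:x1];return z
def blob(m):
    n,l,s,c=cv2.connectedComponentsWithStats(m)
    return [(s[i].tolist(),np.round(c[i],1).tolist()) for i in range(1,n) if s[i][4]>8]
E
python3 - <<'E'
from h import *
T=cv2.imread('pics/top0.png')[:,:,::-1].copy();S=cv2.imread('pics/side0.png')[:,:,::-1].copy()
R={'ringT':(T,(20,120,110),(32,255,255),(270,225,320,265)),'finT':(T,(5,150,60),(17,255,255),(165,195,215,235)),
'greenT':(T,(45,100,40),(75,255,255),(420,200,460,240)),'redT':(T,(0,150,60),(8,255,255),(395,195,425,225)),'blueT':(T,(105,120,50),(125,255,255),(375,195,405,222)),
'ringS':(S,(20,120,110),(32,255,255),(260,220,310,250)),'finS':(S,(5,150,60),(17,255,255),(280,130,310,160)),'greenS':(S,(45,100,40),(75,255,255),(300,270,335,340))}
for k,(i,a,b,r) in R.items(): print(k,blob(mask(i,a,b,r)))
c1=cv2.resize(T[180:285,150:330],None,fx=4,fy=4,interpolation=cv2.INTER_CUBIC)
c2=cv2.resize(T[180:260,350:470],None,fx=5,fy=5,interpolation=cv2.INTER_CUBIC)
c3=cv2.resize(S[130:250,240:340],None,fx=5,fy=5,interpolation=cv2.INTER_CUBIC)
c4=cv2.resize(S[230:360,270:370],None,fx=4.6,fy=4.6,interpolation=cv2.INTER_CUBIC)
for j,c in enumerate([c1,c2,c3,c4]): cv2.imwrite(f'pics/c{j}.png',c[:,:,::-1])
E
```

```text
ringT [([284, 234, 23, 22, 200], [295.3, 244.4]), ([294, 243, 4, 3, 10], [295.2, 244.0])]
finT [([181, 204, 14, 19, 180], [187.6, 212.6])]
greenT [([434, 213, 16, 12, 132], [441.2, 218.3])]
redT [([407, 207, 14, 12, 128], [413.1, 212.0])]
blueT [([384, 202, 13, 12, 119], [389.6, 207.0])]
ringS [([260, 220, 4, 10, 23], [261.0, 223.3]), ([274, 229, 21, 13, 106], [283.8, 235.8]), ([308, 243, 2, 7, 10], [308.7, 246.5])]
finS [([288, 139, 12, 16, 167], [293.2, 146.6])]
greenS [([308, 279, 13, 28, 247], [313.7, 294.1]), ([322, 314, 3, 21, 45], [322.8, 324.7])]
```

View pics/c0.png

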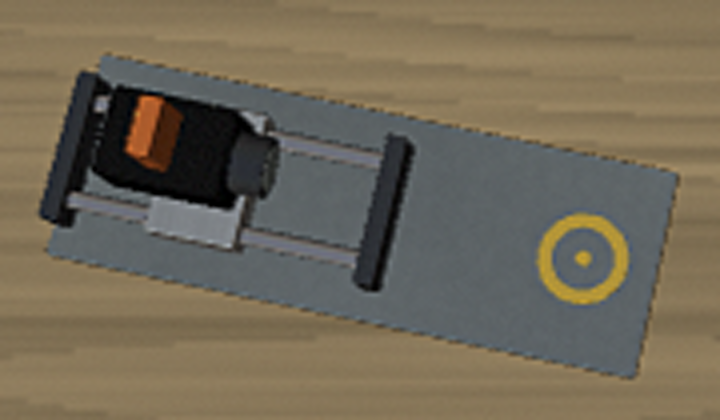

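View pics/c1.png

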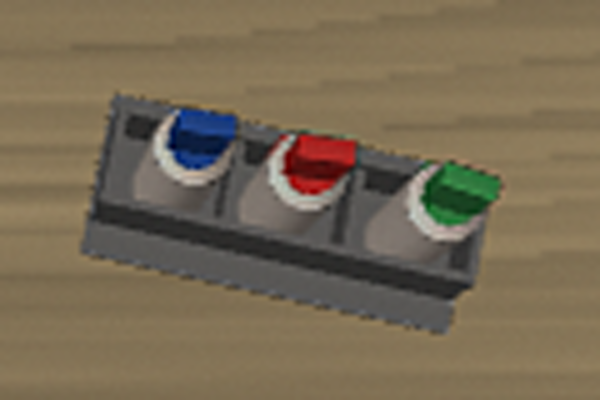

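View pics/c2.png

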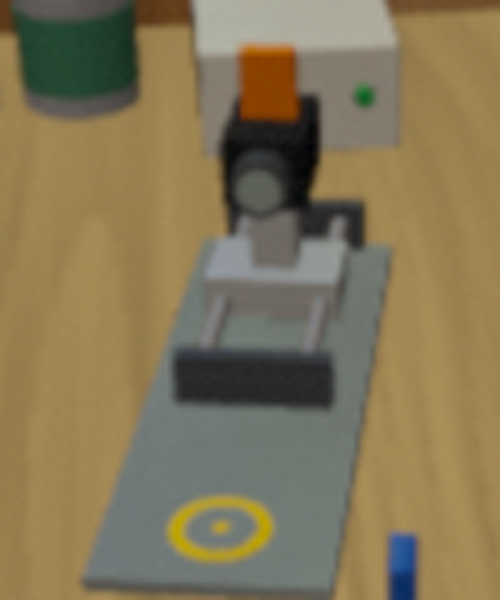

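View pics/c3.png

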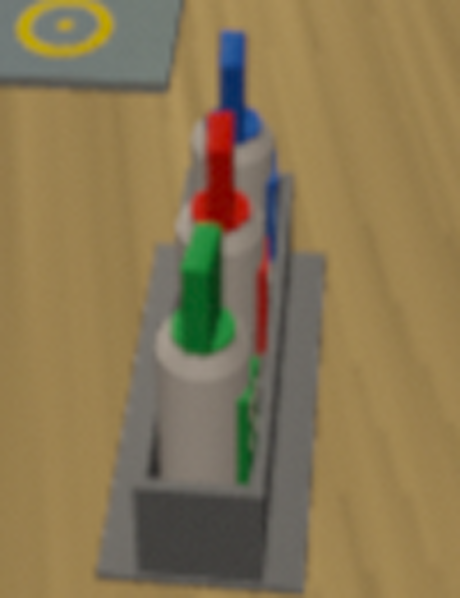

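The close-ups show the plate corners, the fin's top face and the green wing's top face. I'll convert these to world points and check them against the given sizes and the side view.

Run:
```python
from h import *
o=np.array([150,180]);f=lambda p:onz('top',np.array(p)/4+o-0.4,0.01)
C=[f(p) for p in [(105,55),(680,175),(635,378),(48,255)]]
for c in C: print('corner',np.round(c,4))
print('L',np.linalg.norm(C[0]-C[1]),np.linalg.norm(C[3]-C[2]),'W',np.linalg.norm(C[1]-C[2]),np.linalg.norm(C[0]-C[3]))
a=(C[0]-C[1])+(C[3]-C[2]);a/=np.linalg.norm(a);psi=np.degrees(np.arctan2(-a[0],a[1]));print('station yaw',psi,a)
ring=onz('top',(295.3,244.3),0.01);print('ring',ring, onz('side',(283.8,235.8),.01))
ex=np.array([a[1],-a[0],0])
T=cv2.imread('pics/top0.png')[:,:,::-1].copy();h=cv2.cvtColor(T,cv2.COLOR_RGB2HSV)
print(h[204:224,181:196,2]); print(h[212:226,433:451,2])
fin=onz('top',(186.4,211.7),0.201);print('fin',fin,'rel ring (x,y)',(fin-ring)@ex,(fin-ring)@a)
t,e=two('top',(187.6,212.6),'side',(293.2,146.6));print('fin 2view',t,e)
cap=onz('top',(444,216.4),0.167);print('cap',cap);t,e=two('top',(441.2,218.3),'side',(313.7,294.1));print('cap2',t,e)
print('proj fin mid side',proj('side',np.r_[fin[:2],.18]),'cap side top',proj('side',np.r_[cap[:2],.167]))
# wing tops of all three
g=lambda p,z:onz('top',np.array(p)/5+np.array([350,180])-.4,z)
for p in [(448,163),(502,178),(438,187),(492,202)]: print(g(p,.167))
for p in [(115,93),(498,178)]: print('org',g(p,.06))
for p in [(82,252),(447,333)]: print('orgfoot',g(p,.003))
```

```text
corner [0.6019 0.4143 0.01  ]
corner [0.5189 0.0245 0.01  ]
corner [0.3842 0.0538 0.01  ]
corner [0.4654 0.4433 0.01  ]
L 0.3985351726701849 0.3979214694759339 W 0.13785673754762026 0.1394981284043874
station yaw -11.896664637298095 [0.20614722 0.97852099 0.        ]
ring [0.46261656 0.088791   0.01      ] [0.46047847 0.08737615 0.01      ]
[[ 18  12  11  60 158 192 187 165 110  74   9   7  17  37  62]
 [ 16  14  12  75 192 180 177 182 180 135  43  13  10  10  10]
 [ 14  15  12  88 186 174 171 176 172  85  64  65  17  15  13]
 [ 16  16  55 151 179 173 173 175 161  56  66  71  67  31  18]
 [ 18   7  79 191 175 170 172 175 147  47  66  67  71  69  34]
 [ 15  19  91 187 172 172 174 171 110  57  64  66  69  70  56]
 [ 13  24 101 182 171 172 175 171  74  61  67  66  70  65  24]
 [ 14  56 150 179 171 172 174 158  51  65  66  68  69  69   5]
 [ 15  75 189 175 172 173 171 129  46  66  68  68  68  53  16]
 [ 14  86 185 173 170 174 169  89  62  67  66  70  68  36  15]
 [ 61 154 180 172 172 174 167  67  66  68  66  68  66  25  17]
 [ 53 148 177 171 172 175 152  53  65  67  67  70  68  18  14]
 
[... 1540 characters left out ...]
 135 134 135]]
fin [0.51143262 0.33009444 0.201     ] rel ring (x,y) -0.0019764950662040405 0.24618377245620113
fin 2view [0.51294336 0.33407209 0.17519745] 0.0032819394396400156
cap [ 0.50655418 -0.27098338  0.167     ]
cap2 [ 0.50647715 -0.27051127  0.1400163 ] 0.0014340836290819275
proj fin mid side [293.24394296 145.57569662] cap side top [313.95303505 283.42562319]
[ 0.51670649 -0.26016157  0.167     ]
[ 0.50943462 -0.28533401  0.167     ]
[ 0.50512338 -0.25483074  0.167     ]
[ 0.49788321 -0.27995665  0.167     ]
org [ 0.57608618 -0.11376638  0.06      ]
org [ 0.53081126 -0.31042698  0.06      ]
orgfoot [ 0.50199588 -0.09978129  0.003     ]
orgfoot [ 0.45821487 -0.29295812  0.003     ]
```

Checks agree. The plate comes out at 398 by 139 mm. The fin is on the station axis, 246 mm from the ring, so it has 76 mm to slide. The two-view cap height is 0.140, and yaw is about -12 for the station and -13 to -16 for the organizer and wing. Now I'll plan the move to above the fin.

```bash
cat >> h.py <<'E'
from scipy.spatial.transform import Rotation as Ro
def rel(target):
    s=robot.read_state();M=Ro.from_rotvec(s['orientation']).as_matrix()
    d=M.T@(np.array(target)-s['tool_pos'])*100
    print('t',round(s['t'],2),'pos',np.round(s['tool_pos'],4),'xang',round(np.degrees(np.arctan2(M[1,0],M[0,0])),2),'z',np.round(M[:,2],3),'open',round(s['opening'],4),'F',np.round(s['force'],1),'q',np.round(s['q'],2))
    print('delta tool cm',np.round(d,2));return d
E
python3 - <<'E'
from h import *
rel([.40,-.30,.32]);rel([.5125,.3305,.27])
E
```

```text
t 0.15 pos [ 0.1982 -0.5659  0.2318] xang 19.3 z [-0.     0.001 -1.   ] open 0.0927 F [-0.9  0.1 -0.4] q [-1.32  0.13  1.49 -0.    1.52 -0.09]
delta tool cm [ 27.83 -18.44  -8.79]
t 0.15 pos [ 0.1982 -0.5659  0.2318] xang 19.3 z [-0.     0.001 -1.   ] open 0.0927 F [-0.9  0.1 -0.4] q [-1.32  0.13  1.49 -0.    1.52 -0.09]
delta tool cm [ 59.29 -74.22  -3.71]
```

carry_out:
  commands:
    - [[0,0,-3,0],[0,0,-3,0],[0,0,-2.8,0],[1.5,-1,0,0],[2.8,-1.85,0,0],[2.8,-1.85,0,0],[2.8,-1.85,0,0],[2.8,-1.85,0,0],[2.8,-1.85,0,0],[2.8,-1.85,0,0],[2.8,-1.85,0,0],[2.8,-1.85,0,0],[2.8,-1.85,0,0],[2.6,-1.8,0,0],[1.3,-0.9,0,0]]

```text
t: 1.4
tool_pos: [0.4214, -0.2702, 0.3205]
orientation: [-3.096, -0.53, -0.001]
force: [0.6, -1.4, 0.3]
opening: 0.0932
```

carry_out:
  commands:
    - [[1.5,-2.8,0,-5],[1.8,-2.7,0.2,-5],[2.0,-2.5,0.2,-5],[2.2,-2.3,0.2,-5],[2.4,-2.0,0.2,-5],[2.6,-1.8,0.2,-5],[0,0,0,0]]

```text
t: 1.98
tool_pos: [0.4527, -0.0804, 0.3101]
orientation: [-2.847, -1.323, -0.001]
force: [-0.1, -0.0, -0.5]
opening: 0.0928
```

Run:
```python
from h import *
rel([.5125,.3305,.27])
```

```text
t 1.98 pos [ 0.4527 -0.0804  0.3101] xang 49.85 z [-0.     0.002 -1.   ] open 0.0928 F [-0.1 -0.  -0.5] q [-0.29 -0.27  1.73  0.    1.68  0.41]
delta tool cm [ 35.25 -21.92   4.1 ]
```

carry_out:
  commands:
    - [[2.94,-1.83,0,0],[2.94,-1.83,0,0],[2.94,-1.83,0,0],[2.94,-1.83,0,0],[2.94,-1.83,0,0],[2.94,-1.83,0,0],[2.94,-1.83,0,0],[2.94,-1.83,0,0],[2.94,-1.83,0,0],[2.94,-1.83,0,0],[2.94,-1.83,0,0],[2.94,-1.83,0,0],[0,0,0,0]]

```text
t: 3.07
tool_pos: [0.5156, 0.3303, 0.3086]
orientation: [-2.852, -1.314, 0.003]
force: [0.2, 0.9, -0.7]
opening: 0.0932
```

carry_out:
  commands:
    - [[0,0,0,-7],[0,0,0,-7],[0,0,0,-7],[0,0,0,-7],[0,0,0,-7],[0,0,0,-7],[0,0,0,-7],[0,0,0,-7],[0,0,0,-7],[0,0,0,-7],[0,0,0,-7],[0,0,0,-7],[0,0,0,-7],[0,0,0,-7],[0,0,0,-7],[0,0,0,-7],[0,0,0,-6.2],[0,0,0,0],[0,0,0,0]]

```text
t: 4.65
tool_pos: [0.5162, 0.3251, 0.3104]
orientation: [-0.349, -3.122, 0.001]
force: [0.4, 0.6, 0.1]
opening: 0.0929
```

Run:
```python
from h import *
rel([.5125,.3305,.18])
P=robot.camera_params('wrist')
im=robot.read_camera('wrist');cv2.imwrite('pics/w1.png',im[:,:,::-1])
cv2.imwrite('pics/t1.png',robot.read_camera('side')[:,:,::-1])
print('expect fin top px',proj('wrist',np.array([.5125,.3305,.201]),P))
```

```text
t 4.65 pos [0.5162 0.3251 0.3104] xang 167.24 z [-0. -0. -1.] open 0.0929 F [0.4 0.6 0.1] q [ 0.48  0.14  1.34 -0.    1.66 -0.87]
delta tool cm [ 0.48  0.45 13.04]
expect fin top px [322.02647087 194.07564569]
```

View pics/w1.png

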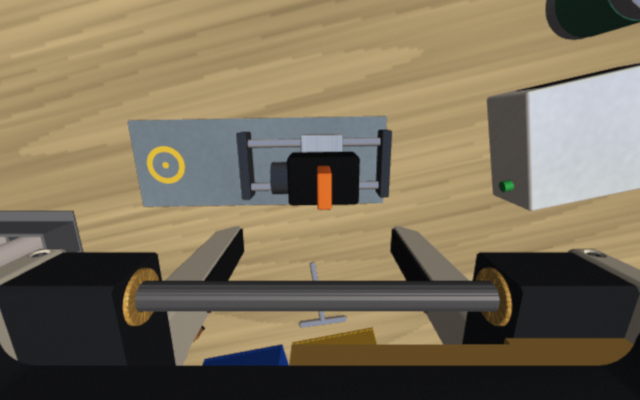

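View pics/t1.png

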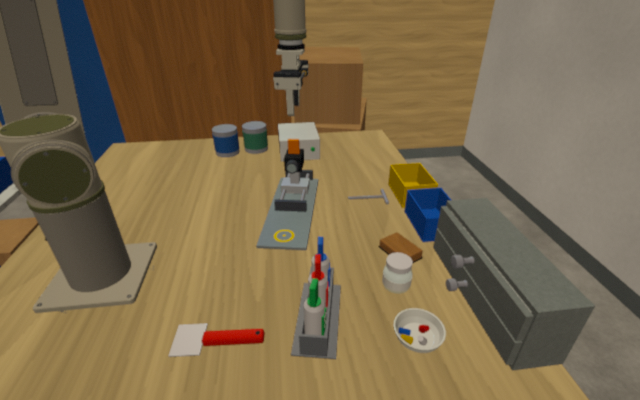

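The wrist view shows the fin at about column 324, rows 165–210. I predicted 322,194, so they agree to about 2 mm. The side view shows the gripper above the camera. Going down to grip the fin.

carry_out:
  commands:
    - [[0.5,0.4,2,-0.8],[0,0,3,0],[0,0,3,0],[0,0,2.5,0],[0,0,1.5,0],[0,0,0.8,0],[0,0,0,0],[0,0,0,0]]
  claw: 6

```text
t: 5.42
tool_pos: [0.5122, 0.3307, 0.1832]
orientation: [0.322, 3.125, 0.0]
force: [-0.6, 0.1, 1.2]
opening: 0.06
```

carry_out:
  commands:
    - [[0,0,0,0],[0,0,0,0],[0,0,0,0],[0,0,0,0],[0,0,0,0],[0,0,0,0],[0,0,0,0],[0,0,0,0]]
  claw: 0.5
  grip_force: 20

```text
t: 6.08
tool_pos: [0.5121, 0.331, 0.1827]
orientation: [0.32, 3.125, 0.001]
force: [-0.7, 3.7, 0.2]
opening: 0.0138
```

Run:
```python
from h import *
a=np.array([0.206,0.9785,0]);ring=np.array([.4626,.0888,.18])
rel(ring+.17*a)
cv2.imwrite('pics/s2.png',robot.read_camera('side')[:,:,::-1])
```

```text
t 6.08 pos [0.5121 0.331  0.1827] xang 168.3 z [ 0.     0.001 -1.   ] open 0.0138 F [-0.7  3.7  0.2] q [ 0.49  0.18  1.52  0.    1.44 -0.88]
delta tool cm [-0.12 -7.72  0.27]
```

View pics/s2.png

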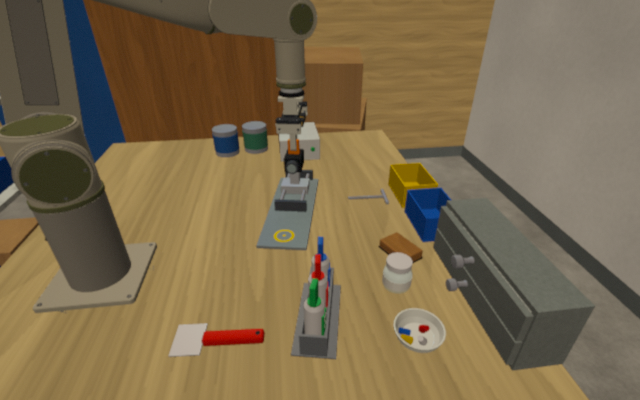

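The fin is gripped: the opening is 13.8 mm on a 14 mm fin. I'll slide along tool -y, slowing near the stop.

carry_out:
  commands:
    - [[0,-0.5,0,0],[0,-0.8,0,0],[0,-0.8,0,0],[0,-0.8,0,0],[0,-0.8,0,0],[0,-0.8,0,0],[0,-0.8,0,0],[0,-0.8,0,0],[0,-0.6,0,0],[0,-0.4,0,0],[0,0,0,0],[0,0,0,0]]

```text
t: 7.13
tool_pos: [0.4973, 0.2603, 0.1827]
orientation: [-0.321, -3.124, 0.002]
force: [-4.7, -2.4, 5.4]
opening: 0.0137
```

carry_out:
  commands:
    - [[0,-0.2,0,0],[0,-0.2,0,0],[0,-0.2,0,0],[0,0,0,0],[0,0,0,0]]

```text
t: 7.55
tool_pos: [0.4964, 0.2558, 0.1827]
orientation: [0.32, 3.125, 0.001]
force: [-2.3, 4.8, 2.3]
opening: 0.014
```

carry_out:
  commands:
    - [[0,-0.2,0,0],[0,-0.2,0,0],[0,0,0,0],[0,0,0,0]]

```text
t: 7.88
tool_pos: [0.4963, 0.2557, 0.1827]
orientation: [0.317, 3.123, 0.012]
force: [5.6, 24.4, -6.2]
opening: 0.0141
```

carry_out:
  commands:
    - [[0,-0.2,0,0],[0,-0.2,0,0],[0,0,0,0],[0,0,0,0]]

```text
t: 8.22
tool_pos: [0.4961, 0.2546, 0.1827]
orientation: [0.315, 3.122, 0.021]
force: [11.8, 38.5, -13.9]
opening: 0.0158
```

The force is rising with no motion, so the camera is at its stop and 1 mm from the expected position. I'll ease off the push, open and lift.

carry_out:
  commands:
    - [[0,0.3,0,0],[0,0.2,0,0],[0,0,0,0],[0,0,0,0]]

```text
t: 8.55
tool_pos: [0.4964, 0.2557, 0.1827]
orientation: [0.317, 3.124, 0.009]
force: [3.5, 18.2, -3.7]
opening: 0.0143
```

carry_out:
  commands:
    - [[0,0,0,0],[0,0,0,0],[0,0,0,0],[0,0,0,0]]
  claw: 5

```text
t: 8.88
tool_pos: [0.4958, 0.2518, 0.1822]
orientation: [-0.321, -3.125, 0.002]
force: [-0.2, 0.9, 0.7]
opening: 0.0362
```

carry_out:
  commands:
    - [[0,0,-1,0],[0,0,-3,0],[0,0,-3,0],[0,0,-3,0],[0,0,-2,0],[0,0,0,0]]

```text
t: 9.38
tool_pos: [0.4979, 0.2528, 0.3096]
orientation: [0.32, 3.117, 0.006]
force: [-0.0, -0.1, 0.9]
opening: 0.0499
```

Run:
```python
from h import *
rel([.5065,-.2708,.27])
P=robot.camera_params('wrist')
im=robot.read_camera('wrist');cv2.imwrite('pics/w3.png',im[:,:,::-1])
im=robot.read_camera('side');c=cv2.resize(im[120:260,230:350],None,fx=5,fy=4,interpolation=cv2.INTER_CUBIC)[:,:,::-1];cv2.imwrite('pics/s3.png',c)
for lo,n in [((20,120,110),'ring')]:
    print(n,blob(mask(robot.read_camera('wrist'),lo,(32,255,255),(0,0,640,230))))
b=blob(mask(im,(5,150,60),(17,255,255),(270,130,320,230)));print('fin',b)
for x,y in [b[0][1]]: print(onz('side',(x,y),.178))
```

```text
t 9.38 pos [0.4979 0.2528 0.3096] xang 168.27 z [ 0.009  0.003 -1.   ] open 0.0499 F [-0.  -0.1  0.9] q [ 0.38 -0.01  1.5  -0.    1.65 -0.99]
delta tool cm [-11.45 -51.11   3.81]
ring [([192, 146, 38, 38, 564], [210.8, 164.3]), ([208, 163, 6, 6, 28], [210.6, 165.2])]
fin [([270, 130, 8, 5, 40], [273.5, 132.0]), ([284, 149, 13, 16, 196], [289.6, 156.7])]
[0.45212521 0.46324548 0.178     ]
```

View pics/s3.png

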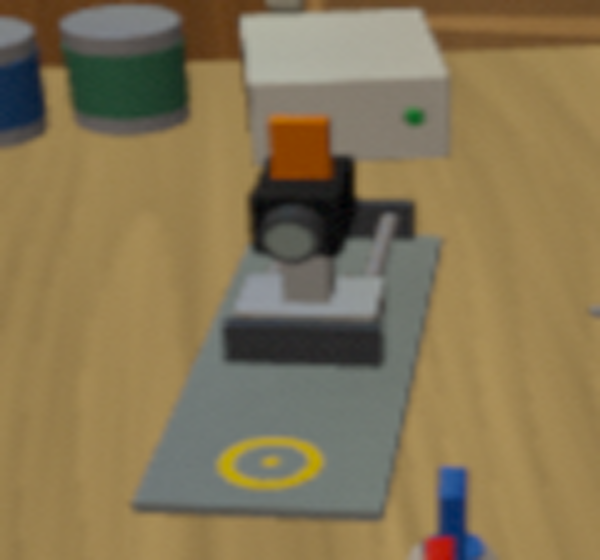

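View pics/w3.png

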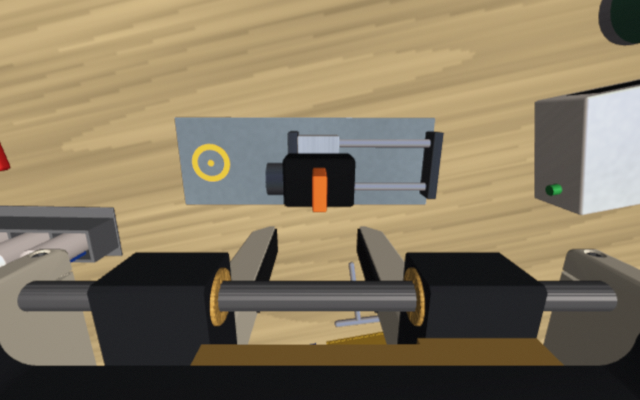

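The carriage sits against the front stop bar with no gap, and the fin is in line with the slide. Now to the green tube.

carry_out:
  commands:
    - [[-0.4,-1.9,0,0],[-0.85,-3.8,0,0],[-0.85,-3.8,0,0],[-0.85,-3.8,0,0],[-0.85,-3.8,0,0],[-0.85,-3.8,0,0],[-0.85,-3.8,0,0],[-0.85,-3.8,0,0],[-0.85,-3.8,0,0],[-0.85,-3.8,0,0],[-0.85,-3.8,0,0],[-0.85,-3.8,0,0],[-0.85,-3.8,0,0],[-0.85,-3.6,0,0]]

```text
t: 10.7
tool_pos: [0.503, -0.2731, 0.3005]
orientation: [-0.321, -3.122, -0.002]
force: [0.9, -0.3, 0.1]
opening: 0.0499
```

carry_out:
  commands:
    - [[0,0,0,7],[0,0,0,7],[0,0,0,7],[0,0,0,7],[0,0,0,7],[0,0,0,7],[0,0,0,7],[0,0,0,7],[0,0,0,7],[0,0,0,7],[0,0,0,7],[0,0,0,7],[0,0,0,7],[0,0,0,0],[0,0,0,0]]

```text
t: 11.95
tool_pos: [0.5036, -0.271, 0.301]
orientation: [-2.448, -1.965, 0.001]
force: [0.2, -0.8, -0.3]
opening: 0.0501
```

Run:
```python
from h import *
rel([.5065,-.2708,.147])
P=robot.camera_params('wrist')
im=robot.read_camera('wrist');cv2.imwrite('pics/w4.png',im[:,:,::-1])
print(proj('wrist',np.array([.5065,-.2708,.167]),P))
np.save('P.npy',P,allow_pickle=True)
```

```text
t 11.95 pos [ 0.5036 -0.271   0.301 ] xang 77.51 z [-0.002  0.001 -1.   ] open 0.0501 F [ 0.2 -0.8 -0.3] q [-0.58  0.04  1.46 -0.    1.64 -0.37]
delta tool cm [ 0.07  0.32 15.4 ]
[320.04421763 191.25231871]
```

View pics/w4.png

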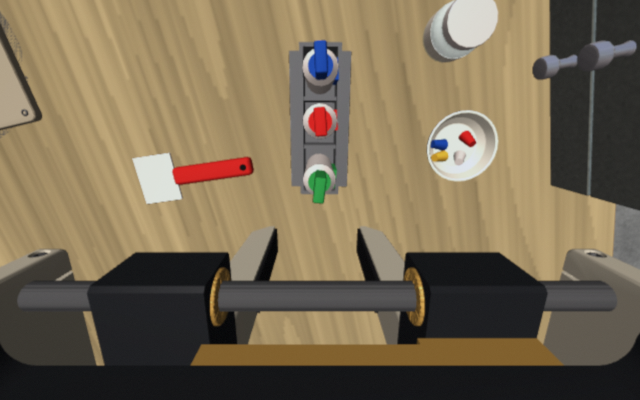

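The wrist view shows the green wing at about (320,188), within 2 px of the expected column and turned slightly relative to the organizer. I'll measure its turn.

Run:
```python
from h import *
P=np.load('P.npy',allow_pickle=True).item()
im=cv2.imread('pics/w4.png')[:,:,::-1].copy()
m=mask(im,(45,80,20),(80,255,255),(295,160,345,215));print(blob(m))
v=cv2.cvtColor(im,cv2.COLOR_RGB2HSV)[:,:,2]; print(v[168:206,308:334])
cv2.imwrite('pics/w4c.png',cv2.resize(im[155:215,285:355],None,fx=9,fy=9,interpolation=cv2.INTER_CUBIC)[:,:,::-1])
```

```text
[([332, 163, 5, 12, 36], [334.1, 168.5]), ([308, 170, 23, 34, 509], [319.0, 185.0])]
[[193 216 226 228 228 228 228 227 227 225 225 225 224 222 220 221 221 220
  220 218 210 190 152 117  97  99]
 [216 226 228 228 228 227 227 225 211 196 197 205 208 208 212 216 217 220
  219 217 212 207 188 151 111 115]
 [224 227 227 228 228 227 224 206 167 138 140 153 159 158 167 171 179 203
  214 213 211 208 203 183 135 132]
 [225 226 228 228 226 212 193 160 123 107 107 108 109 107 108 110 123 159
  198 210 209 205 203 195 168 139]
 [224 225 227 224 208 179 156 126 105 102 102 102 100 100 100  99  96 112
  156 191 203 201 198 194 182 141]
 [224 224 216 198 173 159 150 120 102 102 102 103 101 102 101 100  94 101
  134 165 185 195 193 192 185 158]
 [223 222 197 163 154 152 149 117 101 102 103 103 102 101 101  99  98 101
  134 151 157 179 189 187 182 173]
 [221 208 178 155 153 152 144 114 101 103 103 102 102 102 101 101  99  96
  132 149 139 159 181 183 179 175]
 [216 188 162 154 152 152 139 112 104 106 105 105 104 103 103 103 100  94
  130 148 142 154 167 176 175 171]
 [201 174 156 153 153 151 133 114 
[... 2427 characters left out ...]
16 133 173
  181 180 177 173 171 170 171 171]
 [168 168 165 160 121 133 151 154 154 151 150 149 147 144 134 113 146 179
  182 180 177 175 171 170 170 171]
 [168 168 167 161 119 125 145 149 150 149 149 148 145 141 129 111 150 181
  183 182 179 174 171 171 170 170]
 [168 169 167 164 140 125 127 128 132 131 132 131 130 130 123 122 160 180
  183 182 179 176 172 172 170 171]
 [169 168 168 165 159 146 128 125 125 126 125 115 115 123 124 142 172 181
  184 183 180 177 174 172 171 170]
 [168 169 169 166 163 160 158 157 158 159 156 145 140 143 154 170 180 183
  183 183 180 178 174 171 171 171]
 [169 169 169 167 164 162 161 162 161 162 160 159 158 162 169 178 181 183
  183 183 181 178 175 173 171 170]]
```

View pics/w4c.png

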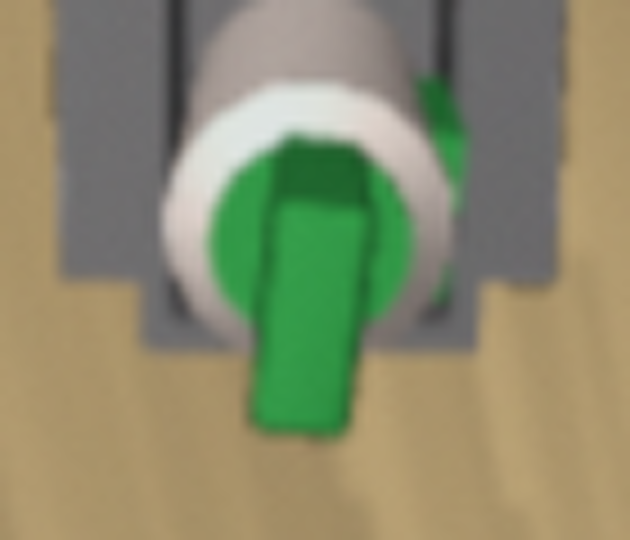

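Run:
```python
from h import *
P=np.load('P.npy',allow_pickle=True).item()
c=[onz('wrist',np.array(p)/9+np.array([285,155])-.45,.167,P) for p in [(277,201),(368,209),(252,427),(345,433)]]
for x in c:print(np.round(x,4))
print('centre',np.mean(c,0))
for i,j in [(0,2),(1,3),(2,3),(0,1)]:
    d=c[i]-c[j];print(np.degrees(np.arctan2(d[1],d[0])),np.linalg.norm(d))
x=np.mean(c,0);x[2]=.15;rel(x)
```

```text
[ 0.505 -0.255  0.167]
[ 0.5149 -0.2581  0.167 ]
[ 0.4964 -0.2804  0.167 ]
[ 0.5068 -0.2835  0.167 ]
centre [ 0.50577186 -0.26924762  0.167     ]
71.21423048689044 0.026892766568841226
72.19791888589559 0.026645076392537614
163.69777334398674 0.010837121145616996
162.41849171014354 0.010371796605156441
t 12.0 pos [ 0.5038 -0.2711  0.3014] xang 77.55 z [-0.002  0.001 -1.   ] open 0.0499 F [-0.6  0.3 -0.5] q [-0.58  0.04  1.46 -0.    1.64 -0.37]
delta tool cm [ 0.21  0.19 15.14]
```

The wing is turned to about 72°, so tool roll is +5.3°, and its centre is (0.506,-0.270). Descending to z 0.147.

carry_out:
  commands:
    - [[0.15,0.2,0,5.3],[0,0,2,0],[0,0,3,0],[0,0,3,0],[0,0,3,0],[0,0,2.4,0],[0,0,1.3,0],[0,0,0.7,0],[0,0,0,0],[0,0,0,0]]

```text
t: 12.83
tool_pos: [0.507, -0.2706, 0.1497]
orientation: [2.54, 1.847, 0.001]
force: [1.2, 0.7, 0.8]
opening: 0.05
```

Run:
```python
from h import *
rel([.506,-.270,.147])
im=robot.read_camera('side');c=cv2.resize(im[200:370,240:400],None,fx=4,fy=3.5,interpolation=cv2.INTER_CUBIC)[:,:,::-1];cv2.imwrite('pics/s5.png',c)
```

```text
t 12.83 pos [ 0.507  -0.2706  0.1497] xang 72.06 z [ 0.001 -0.001 -1.   ] open 0.05 F [1.2 0.7 0.8] q [-0.58  0.11  1.66 -0.    1.37 -0.27]
delta tool cm [ 0.02 -0.12  0.27]
```

View pics/s5.png

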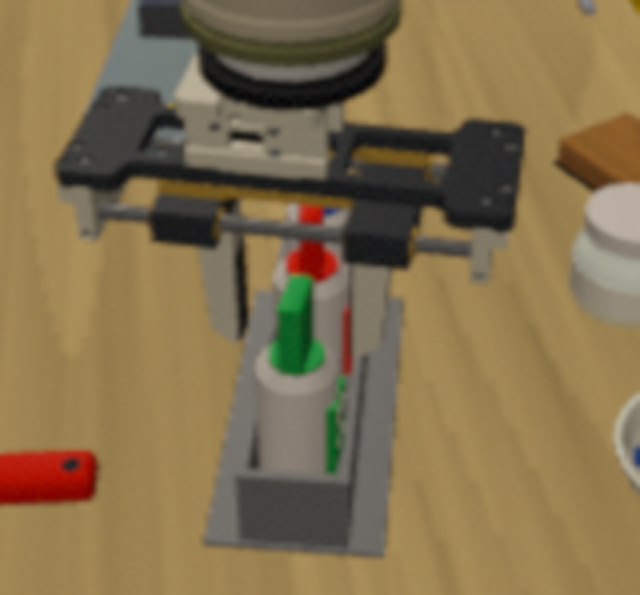

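Run:
```python
from h import *
u=np.array([np.cos(np.radians(-18)),np.sin(np.radians(-18)),0])
c=np.array([.507,-.2706,.1357])
for s in (-.028,.028):
    print((proj('side',c+s*u)-[240,200])*[4,3.5])
print((proj('side',np.array([.506,-.27,.167]))-[240,200])*[4,3.5],(proj('side',np.array([.506,-.27,.121]))-[240,200])*[4,3.5])
```

```text
[238.41551346 327.90789011]
[357.49923215 341.90744415]
[294.33426312 290.73687542] [295.69284481 353.90956811]
```

The fingers straddle the green wing where projected. Closing.

carry_out:
  commands:
    - [[0,0,0.2,0],[0,0,0,0],[0,0,0,0],[0,0,0,0],[0,0,0,0],[0,0,0,0],[0,0,0,0],[0,0,0,0],[0,0,0,0],[0,0,0,0]]
  claw: 0.3
  grip_force: 40

```text
t: 13.72
tool_pos: [0.5066, -0.2703, 0.1467]
orientation: [2.542, 1.846, 0.0]
force: [-0.3, 0.2, 1.5]
opening: 0.0121
```

carry_out:
  commands:
    - [[0,0,-0.5,0],[0,0,-1,0],[0,0,-1,0],[0,0,-1,0],[0,0,0,0],[0,0,0,0]]

```text
t: 14.22
tool_pos: [0.5072, -0.2707, 0.1832]
orientation: [2.54, 1.845, 0.001]
force: [0.6, -0.8, -0.9]
opening: 0.0117
```

carry_out:
  commands:
    - [[0,0,-1,0],[0,0,-1.5,0],[0,0,-1.5,0],[0,0,-1.5,0],[0,0,-1.5,0],[0,0,-0.8,0],[0,0,0,0],[0,0,0,0],[0,0,0,0]]

```text
t: 14.97
tool_pos: [0.5061, -0.27, 0.2584]
orientation: [-2.54, -1.846, 0.001]
force: [-0.4, 0.2, -1.8]
opening: 0.0117
```

Run:
```python
from h import *
rel([.4626,.0888,.207])
im=robot.read_camera('side');cv2.imwrite('pics/s6.png',im[:,:,::-1])
```

```text
t 14.97 pos [ 0.5061 -0.27    0.2584] xang 72.0 z [-0.001  0.001 -1.   ] open 0.0117 F [-0.4  0.2 -1.8] q [-0.58  0.05  1.53  0.    1.57 -0.27]
delta tool cm [ 32.78 -15.22   5.18]
```

View pics/s6.png

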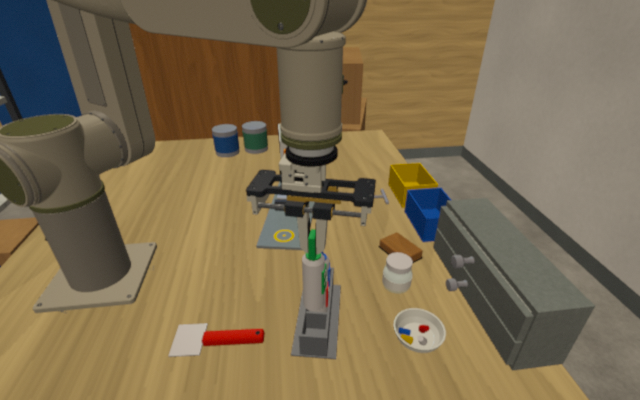

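The tube is held, with an 11.7 mm opening on the 12 mm wing. I'll lift it over the neighbours, move to above the ring and turn it.

carry_out:
  commands:
    - [[0,0,-1,0],[0,0,-2,0],[0,0,-2,0],[0,0,-2,0],[0,0,-1,0],[0,0,0,0]]
  grip_force: 50

```text
t: 15.52
tool_pos: [0.5074, -0.2708, 0.3428]
orientation: [2.538, 1.844, 0.003]
force: [-0.2, -0.3, -1.5]
opening: 0.0118
```

carry_out:
  commands:
    - [[0.8,-0.4,0,0],[1.5,-0.7,0,0],[2,-0.93,0,0],[2,-0.93,0,0],[2,-0.93,0,0],[2,-0.93,0,0],[2,-0.93,0,0],[2,-0.93,0,0],[2,-0.93,0,0],[2,-0.93,0,0],[2,-0.93,0,0],[2,-0.93,0,0],[2,-0.93,0,0],[2,-0.93,0,0],[2,-0.93,0,0],[2,-0.93,0,0],[1.5,-0.7,0,0],[1,-0.4,0,0],[0,0,0,0]]

```text
t: 17.1
tool_pos: [0.4622, 0.0906, 0.3381]
orientation: [-2.538, -1.849, 0.003]
force: [0.3, -0.5, -1.1]
opening: 0.0123
```

carry_out:
  commands:
    - [[0,0,0,-3],[0,0,0,-5],[0,0,0,-6],[0,0,0,-6],[0,0,0,-6],[0,0,0,-6],[0,0,0,-6],[0,0,0,-6],[0,0,0,-6],[0,0,0,-6],[0,0,0,-6],[0,0,0,-6],[0,0,0,-6],[0,0,0,-6],[0,0,0,-6],[0,0,0,-6],[0,0,0,-4.1],[0,0,0,0],[0,0,0,0],[0,0,0,0]]

```text
t: 18.77
tool_pos: [0.4631, 0.0882, 0.3392]
orientation: [-0.331, -3.124, 0.0]
force: [-0.5, -0.3, -1.6]
opening: 0.0116
```

Run:
```python
from h import *
rel([.4626,.0888,.207])
im=robot.read_camera('side');cv2.imwrite('pics/s7.png',im[:,:,::-1])
```

```text
t 18.77 pos [0.4631 0.0882 0.3392] xang 167.92 z [-0.001 -0.    -1.   ] open 0.0116 F [-0.5 -0.3 -1.6] q [ 0.08 -0.24  1.65 -0.    1.73 -1.28]
delta tool cm [ 0.05  0.05 13.22]
```

View pics/s7.png

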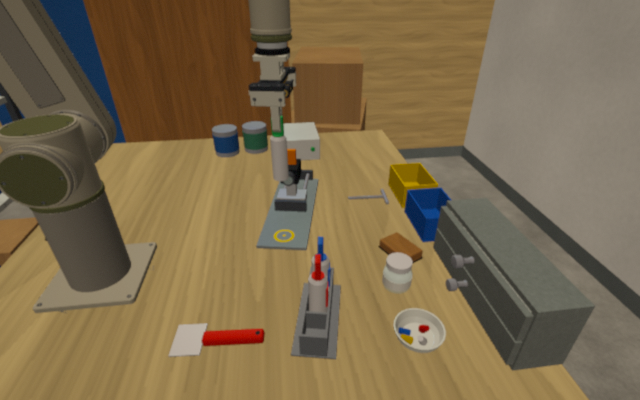

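The tube hangs upright above the ring with the red and blue tubes undisturbed. Lowering to lens height.

carry_out:
  commands:
    - [[0.05,0.05,0.7,0],[0,0,1.5,0],[0,0,1.5,0],[0,0,1.5,0],[0,0,1.5,0],[0,0,1.5,0],[0,0,1.5,0],[0,0,1.5,0],[0,0,1.2,0],[0,0,0.8,0],[0,0,0,0],[0,0,0,0],[0,0,0,0],[0,0,0,0],[0,0,0,0]]

```text
t: 20.07
tool_pos: [0.4633, 0.0894, 0.2086]
orientation: [0.326, 3.123, 0.0]
force: [-0.1, -0.4, -1.3]
opening: 0.0114
```

Run:
```python
from h import *
rel([.4626,.0888,.207])
for n in ['side','top','wrist']:
    im=robot.read_camera(n);cv2.imwrite(f'pics/{n}8.png',im[:,:,::-1])
    if n=='side': cv2.imwrite('pics/s8c.png',cv2.resize(im[100:270,220:360],None,fx=4.5,fy=3.5,interpolation=cv2.INTER_CUBIC)[:,:,::-1])
for z in (.065,.173,.181,.227): print(z,proj('side',np.array([.4626,.0888,z])), proj('top',np.array([.4626,.0888,z])))
```

```text
t 20.07 pos [0.4633 0.0894 0.2086] xang 168.1 z [ 0.002  0.    -1.   ] open 0.0114 F [-0.1 -0.4 -1.3] q [ 0.08 -0.21  1.87  0.    1.49 -1.28]
delta tool cm [ 0.06 -0.07  0.16]
0.065 [283.41742003 219.49451999] [294.13084235 241.26944456]
0.173 [281.04876147 185.37313014] [291.53578782 234.50898438]
0.181 [280.86202386 182.6831068 ] [291.32514902 233.96024245]
0.227 [279.75530284 166.74038711] [290.05783743 230.65872819]
```

View pics/side8.png

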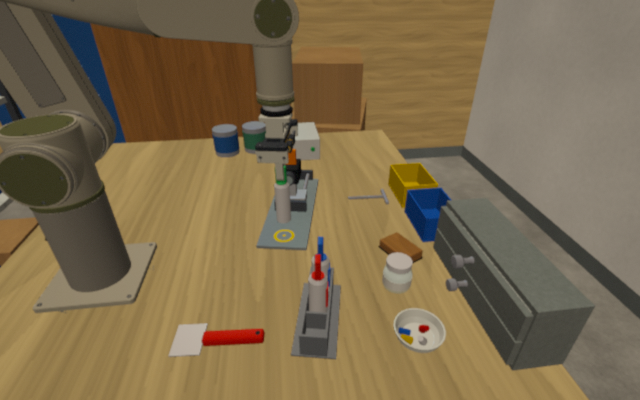

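View pics/top8.png

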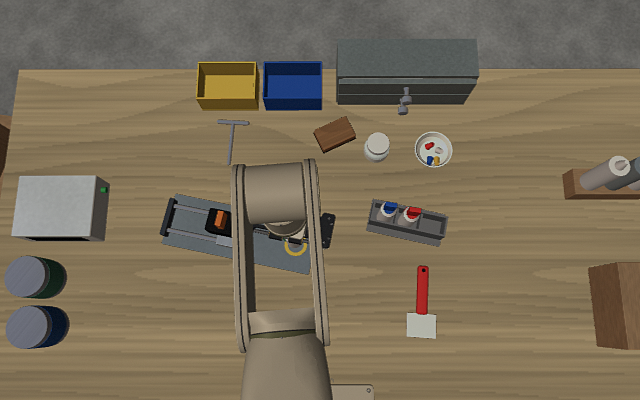

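View pics/wrist8.png

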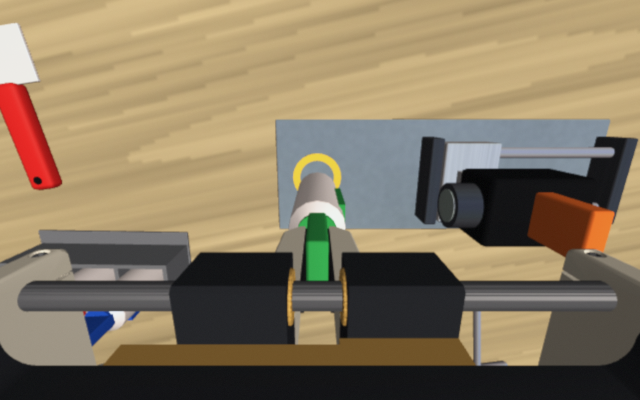

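View pics/s8c.png

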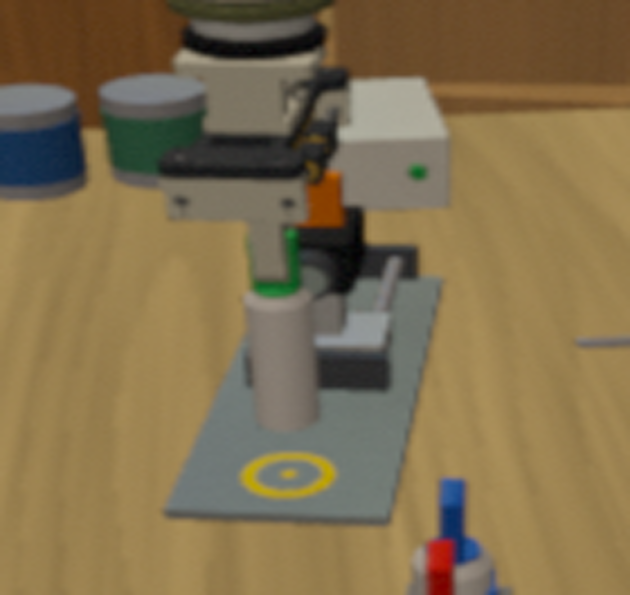

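The final views show:
- The foot projects to about (284,218), against an expected (283.4,219.5).
- The axis is upright over the ring, and the label is on the lens side.
- The carriage touches its stop, and the bystanders are unchanged in the top view.

I'll do a short settle and a stillness check, then hand in.

carry_out:
  commands:
    - [[0,0,0,0],[0,0,0,0],[0,0,0,0],[0,0,0,0],[0,0,0,0],[0,0,0,0]]

```text
t: 20.72
tool_pos: [0.4627, 0.0893, 0.2076]
orientation: [-0.326, -3.125, -0.0]
force: [-0.2, -0.2, -1.6]
opening: 0.0122
```

Run:
```python
from h import *
rel([.4626,.0888,.207]);print(np.round(robot.read_state()['dq'],4))
a=cv2.imread('pics/top0.png')[:,:,::-1].copy();b=cv2.imread('pics/top8.png')[:,:,::-1].copy()
for n,lo,hi,r in [('red',(0,150,60),(8,255,255),(395,195,425,225)),('blue',(105,120,50),(125,255,255),(375,195,405,222)),('scraper',(0,150,60),(8,255,255),(400,255,440,320))]:
    print(n,blob(mask(a,lo,hi,r)),blob(mask(b,lo,hi,r)))
d=cv2.absdiff(a,b).max(2);print('changed px in bystander strip',(d[110:180,205:470]>40)[:, :20].sum(),(d[110:165,330:470]>40).sum())
robot.close_job()
```

```text
t 20.72 pos [0.4627 0.0893 0.2076] xang 168.1 z [-0.  0. -1.] open 0.0122 F [-0.2 -0.2 -1.6] q [ 0.08 -0.21  1.87  0.    1.49 -1.28]
delta tool cm [ 0.   -0.05  0.06]
[ 0.0002  0.0007 -0.     -0.0012 -0.0004  0.0006]
red [([407, 207, 14, 12, 128], [413.1, 212.0])] [([407, 207, 14, 12, 127], [413.2, 212.0])]
blue [([384, 202, 13, 12, 119], [389.6, 207.0])] [([384, 202, 13, 12, 119], [389.6, 207.0])]
scraper [([416, 266, 13, 49, 514], [421.9, 290.1])] [([416, 266, 13, 49, 517], [421.8, 290.1])]
changed px in bystander strip 0 0
the job is handed in; nothing more can be done
```

I slid the camera by its fin to the end stop, then drew the green tube out by its wing cap. I handed the job in at about 20.7 s with the tube held over the yellow ring, its label facing the lens; no verdict is reported.

- **Camera:** pushed until the force rose with no further motion, about 1 mm from the expected stop position. The final pictures show the carriage against the stop bar.
- **Tube position:** the grip is within 1 mm of the measured ring centre. The label middle is at about 0.131 m by the grip height; the lens is at 0.130 m.
- **Tube attitude:** it looks upright in the side view. The grip is within about 0.1 deg of the measured station angle. I saw that the label is on the lens side, but I did not measure how squarely it faces. That rests on the wing angle I measured before gripping, which was good to about 1 deg.
- **Stillness:** joint speeds were near zero at hand-in.
- **Bystanders:** the red tube, blue tube and scraper were within 0.1 pixel of where they started in the top view. No pixels changed in the strips checked around the dish, jar and most of the sanding block. The punch I judged by eye only.

No check failed or disagreed beyond the 2–3 mm expected of the calibration.

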